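Swing the card terminal round to the customer and lock its mount

TASK

A customer across the counter wants to pay by card. With a fingertip, push the locking lever of the card terminal's swivel mount fully open, push the free end of the swing arm round until the terminal is on the customer side in line with its notch, and push the lever back home so that the arm is locked there. Only push: do not take the lever or the arm between the fingers, do not touch the terminal or its cradle, and leave the other things on the counter where they are.

Things in the scene. Friction and masses are not known exactly. Their poses are not given: they have to be found in the camera images.
- mount: Fixed swivel mount, screwed to the counter: dark steel flange 136 mm across, 12 mm high, column 42 mm thick. Origin: middle of its underside on the counter; z (up) is the swing arm's turning axis. Its x axis points at the customer, y to the left of a clerk facing the customer.
- swing_arm (a joint): Swing arm about the column (rad, counter-clockwise from above). 0: as it starts, in the notch of the clerk's side. 2.2: in the notch of the customer's side, the arm along the mount's x axis. A third notch is at 1.1. Range -0.25 to 2.55; stays where left (friction 0.22 N m); a roller in a notch blocks it.
- push_end (a point): Middle of the black rubber sleeve (60 long, 22 wide, 24 mm high) on the arm's free end, 112 mm from the turning axis, 117 mm above the counter. x runs along the arm to the axis and terminal, z up, y across. From sleeve to hub (radius 30 mm) the arm is a level bar 16 wide, 18 mm high. Push its +y flank: it travels counter-clockwise, over the lever, to the clerk's side.
- terminal: Black card payment terminal (190 x 82 x 64 mm) in its sloping black cradle on the other end of the arm, from 174 to 365 mm from the turning axis, 110 to 230 mm above the counter, keypad end outward. Origin on the turning axis at counter height; its x axis points along the arm at the terminal.
- lock_lever (a joint): Locking lever about its upright pin (rad, grows clockwise from above). 0: locked, its 11 mm roller home in a 13 mm notch of the arm's steel disc. 0.5: fully open, at its stop; clear of the disc from 0.26. Stays where left (friction 0.12 N m). It goes home only with the arm within about 0.1 rad of a notch, then centring it; else the roller lands on the rim at about 0.23.
- lever_grip (a point): Middle of the lever's black handle (52 long, 14 wide, 18 mm high), 79 mm above the counter, 76 mm from the lever's pin, on the mount's left (+y) side, lower than the arm. x points outward along the handle, z up, y across it. Push its +y flank to open, its -y flank to lock.
- lever_pivot (a point): The lever's pin, 64 mm from the arm's turning axis; this point is 79 mm above the counter. Axes as lever_grip.
- rubber_stamp: Rubber stamp with wooden handle, standing beside the mount, 25 x 44 x 73 mm; loose, to be left alone. Origin at the middle of its underside.
- ink_pad: Closed blue ink pad box, 60 x 91 x 17 mm, beside the mount; loose, to be left alone. Origin at the middle of its underside.
- pen: Red and white marker lying by the mount, 135 mm long, 17 mm thick; loose, to be left alone. Origin at the middle of its underside.
- calculator: Pocket calculator, 118 x 69 x 13 mm; loose, to be left alone. Origin at the middle of its underside.
- stapler: Red desk stapler, 32 x 136 x 41 mm; loose, to be left alone. Origin at the middle of its underside.
- glue_stick: Glue stick with green cap, standing, 26 mm thick, 91 mm high; loose, to be left alone. Origin at the middle of its underside.
- lighter: Red pocket lighter lying, 79 x 24 x 12 mm; loose, to be left alone. Origin at the middle of its underside.
- keys: Bunch of keys lying flat, 101 x 122 x 8 mm; loose, to be left alone. Origin at the middle of its underside.

How it is judged (in metres and radians):
On the way, in this order (a step that is already met when the one before it is completed fails the run):
1. the lever is pushed open while the arm is still at its starting notch (value of joint lock_lever above 0.35 rad and value of joint swing_arm below 0.2 rad), for 0.1 s.
2. the arm is swung round to the customer side with the lever open (value of joint lock_lever above 0.2 rad and value of joint swing_arm between 2.07 and 2.33 rad), for 0.2 s.
At the end, for the whole second after the job is handed in: The arm stands on the customer side within 0.045 rad of its notch, and the lever is home (under 0.06 rad), its roller in the notch (value of joint lock_lever below 0.06 rad and value of joint swing_arm between 2.155 and 2.245 rad); the robot touches nothing.
It fails at once if the arm is taken between the fingers (the grasp point lies inside the arm) (x of the grasp point in the frame of push_end between -0.03 and 0.09 m and y of the grasp point in the frame of push_end between -0.006 and 0.006 m and z of the grasp point in the frame of push_end between -0.012 and 0.012 m).
It fails at once if the lever is taken between the fingers (the grasp point lies inside the handle) (x of the grasp point in the frame of lever_grip between -0.06 and 0.026 m and y of the grasp point in the frame of lever_grip between -0.005 and 0.005 m and z of the grasp point in the frame of lever_grip between -0.01 and 0.01 m).
It fails at once if the terminal or its cradle is touched by the robot (contact force between any of the fingers, the arm and terminal above 1 N).
It fails at once if one of the other things is moved or lifted by more than 20 mm (distance of any of rubber_stamp, ink_pad, pen, calculator, stapler, glue_stick, lighter, keys from where it was at the start of the episode above 0.02 m).
It also fails if it takes over 72 s, if anything falls off the work surface, if the arm or the gripper's body presses on something with over 40 N, if the wrist force passes 120 N, or if a joint passes its speed limit or range.

ROBOT

A 7-joint arm with a two-finger parallel gripper is mounted at the origin on a cart in front of the work surface, level with it; the furniture and walls round the work are solid. World frame = base frame: x ahead of the robot, y to its left, z up, the work surface at z = 0. Lengths are in mm, angles in rad, forces in N, time in s.
With the tool pointing down it reaches from about 425 to 825 mm from the base axis. Payload 3.6 kg.
Tool frame: the origin (TCP) lies at the very end of the fingers, on their centre line; the grasp point (between the pads) lies bot.hold_point_z behind it (bot.hold_point_z is the distance from the TCP to the grasp point, in mm); z points along the fingers, y is the line along which they close (so a half turn about z gives the same grasp; the last joint's range is limited). The gripper opens to 85 mm and grips with 20 to 120 N. Pads are 22 mm wide; open, the fingers measure 114 mm over their backs; the gripper's body (76 mm by 85 mm) begins 54 mm behind the grasp point. The pads swing forward as they close: fully open they stand 13 mm farther back than shut.
Start: joints at [1.258, 0.615, -0.013, 1.423, 0.008, 1.103, -0.04], TCP at [183.263, -623.6, 231.297] pointing down, gripper open.
Joint ranges: [-3.12, 3.12], [-0.3, 2.06], [-1.34, 1.32], [0.26, 2.42], [-1.36, 4.5], [0.01, 1.98], [-2.84, 2.84]. Speed limits (rad/s): [2.79, 2.79, 3.14, 3.14, 3.14, 3.14, 3.14].

INTERFACE

Orientations are given as a unit quaternion [x, y, z, w].
In Python, from workcell import bot gives the robot as it stands.
- The arm moves only by the tool send_rows, never from a script. Its argument "moves" is a list of rows, each an object of numbers: "tx", "ty", "tz": the shift along the world's x, y, z in mm; "turn": the turn about the world's z in degrees; "jaw": the closure, from -1 (fully open) to 1 (shut). In form: [{"tx": .., "ty": .., "tz": .., "turn": .., "jaw": ..}, ...]. A call has 1 to 10 rows; each row is the pose to reach, as a shift and turn from the pose commanded when the call began; what a row does not reach only later rows make up. A row lasts 1/8 s, in which the tool goes at most 62.5 mm and 10.7 degrees, less where a joint would pass 70% of its speed; a pose out of reach is approached as far as the arm can. A call with a gripper value outside its range is refused whole. The fingers move at their own pace and stop on an object; "squeeze" is the grip in N (left out, the last holds). Time passes only in rows, so rows that repeat a pose let the fingers close. It gives the time, the measured TCP pose, the force, the opening and the grip force at its end, in the units of the state.
- bot.read_state(): the state, without advancing time (a new reading comes with each control period).
- bot.snapshot(name): name is "scene" or "top" or "wrist"; returns (picture, depth): 384x512x3 uint8, blue, green, red; 384x512 float32, mm along the optical axis (not along the pixel's ray), 0 where there is no reading.
- bot.camera_model(name): a dict with "mtx" (3x3 intrinsics, pixels), "dist_coeffs" ([k1, k2, p1, p2, k3] as OpenCV has them; the pictures are not rectified), "T" (4x4, takes a point from camera to world coordinates). Camera axes: x right, y down, z forward; pixel columns grow to the right and rows downward; lengths in mm; the calibration is good to about 2 mm. A picture is of the moment at which its call begins: read the wrist's pose just before it. camera_model takes no time and is no camera call; for the wrist camera it gives the pose at the moment of the call.
- bot.sign_off(): hands the job in; it is judged then, once.
Trained networks look in the newest picture that a camera, given by its name, has taken for a name from the list of things; names that differ only in an ending like _2 or _b are one class to them, and where a whole thing is asked for, a point or a joint stands for the part that bears it (a point fixed in the world has none). Each returns a list of dicts, best first, with "confidence" (0 to 1); they miss things now and then, are a little off and sometimes report something else, mostly with a low value. They report only what shows in the picture. A call takes as long as a camera call.
- bot.find_in(name, camera): "uv" ([column, row] in pixels, amid what is visible of it).
- bot.outline_of(name, camera): "region" (384x512 bool, what is visible of it) and "uv" ([column, row] in pixels, amid what is visible of it).
- bot.tip_of(name, camera): "uv" ([column, row] in pixels: a listed point, or the origin of a listed thing).
The state is a dict: "time": time; "q": joint angles; "qvel": joint speeds; "tau": joint torques, N m; "position": TCP position; "tool_rot": TCP orientation; "wrist_force": force on the tool from outside, world axes, zero at the start; "torque": the same for the moment, N m; "width": opening from 0.0 (shut) to 1.0 (fully open); "grasp_force": force on a finger pad.
Only numpy, scipy, OpenCV 4.12 (cv2) and the standard library are available. Lean on these libraries where they do the work, as an engineer would, in place of code of your own. Each camera call takes 0.05 s, during which the arm holds its last target. There are 200 camera calls.

## Working session

There is one attempt and no reset: what is moved stays moved. The work goes in short steps, Python scripts to look and compute and a tool call to move; the robot and the scene stay as the last step left them, time stands still between calls to the robot, and variables do not carry over. Pictures are saved under pics/ and viewed, at most 10 in all, crops included, and the job is handed in when it is done.

Besides the shell and the picture viewer there is one more tool, called after "Emit:" as name(argument=value, ...), one argument or row to a line, values as JSON. send_rows: Moves the arm, as the interface text tells. Its arguments: {"type":"object","properties":{"moves":{"type":"array"},"squeeze":{"type":"number"}},"required":["moves"]}

```bash
mkdir -p pics
cat > h.py <<'E'
import numpy as np, cv2
from workcell import bot
def ray(cam,uv):
    m=bot.camera_model(cam); T=np.array(m["T"]); K=np.array(m["mtx"]); d=np.array(m["dist_coeffs"])
    p=cv2.undistortPoints(np.array([[uv]],float),K,d)[0,0]
    return T[:3,3],T[:3,:3]@np.array([p[0],p[1],1.])
def atz(cam,uv,z):
    o,r=ray(cam,uv); return o+r*(z-o[2])/r[2]
def proj(cam,P):
    m=bot.camera_model(cam); T=np.linalg.inv(np.array(m["T"]))
    return cv2.projectPoints(np.array(P,float).reshape(-1,3),cv2.Rodrigues(T[:3,:3])[0],T[:3,3],np.array(m["mtx"]),np.array(m["dist_coeffs"]))[0][:,0]
E
python3 - <<'E'
from h import *
for c in ("scene","top"):
    p,d=bot.snapshot(c); cv2.imwrite(f"pics/{c}1.png",p); np.save(f"{c}_d.npy",d)
    print(c,np.array(bot.camera_model(c)["T"]).round(2).tolist())
    for n,z in (("push_end",117),("lever_grip",79),("lever_pivot",79),("mount",0),("terminal",0)):
        r=bot.tip_of(n,c)
        for q in r[:2]: print(n,np.round(q["uv"],1),round(q["confidence"],2),atz(c,q["uv"],z).round(1))
print(bot.hold_point_z,bot.read_state())
E
```

```text
scene [[-0.86, -0.38, 0.33, 276.79], [-0.51, 0.63, -0.58, 344.55], [0.01, -0.67, -0.74, 757.61], [0.0, 0.0, 0.0, 1.0]]
push_end [252.8 162.4] 0.79 [ 625.9 -237.   117. ]
lever_grip [273.4 195.5] 0.6 [ 541.2 -196.    79. ]
lever_pivot [278.9 174.6] 0.7 [ 564.3 -267.4   79. ]
mount [289.8 177.7] 0.56 [ 564.7 -344.     0. ]
mount [247.6 175.4] 0.49 [ 674.1 -288.3    0. ]
top [[0.08, -0.97, 0.22, 319.06], [-1.0, -0.08, 0.01, -183.23], [0.0, -0.22, -0.98, 1166.45], [0.0, 0.0, 0.0, 1.0]]
push_end [287.4 169.9] 0.9 [ 617.6 -245.4  117. ]
lever_grip [265.8 203.6] 0.73 [ 535.1 -198.7   79. ]
lever_pivot [296.1 193.3] 0.7 [ 568.3 -273.9   79. ]
mount [314.9 205.3] 0.57 [ 557.2 -333.6    0. ]
18.700000000000003 {'time': 0.6, 'q': array([ 1.25846594,  0.61488418, -0.01257021,  1.423437  ,  0.00815248,
        1.10340889, -0.04041323]), 'qvel': array([ 1.31106156e-03, -4.17546941e-04, -1.37459652e-03, -3.46841787e-04,
        1.97065960e-04, -9.17832392e-05, -8.05554430e-05]), 'tau': array([-4.89589420e-04, -4.68836260e+01,  2.59092785e-01, -1.71255505e+01,
        1.01355431e-02,  1.92935520e-03, -8.56404313e-06]), 'position': array([ 183.24943123, -623.58459247,  231.29530599]), 'tool_rot': array([ 9.89802953e-01,  1.42443364e-01, -2.10026724e-05, -4.03035578e-05]), 'wrist_force': array([ 0.29801011, -0.04503585,  0.68506611]), 'torque': array([ 0.02208471, -0.00037958,  0.01160571]), 'grasp_force': 0.0, 'width': 1.0011081741289898}
```

View pics/scene1.png

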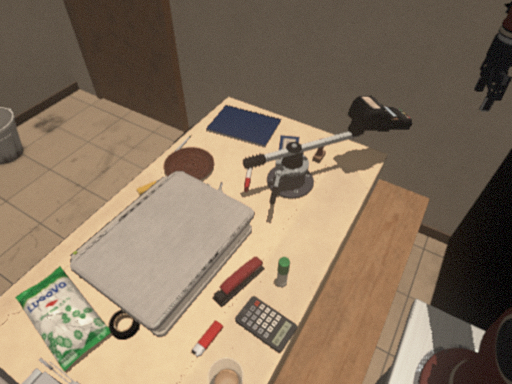

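View pics/top1.png

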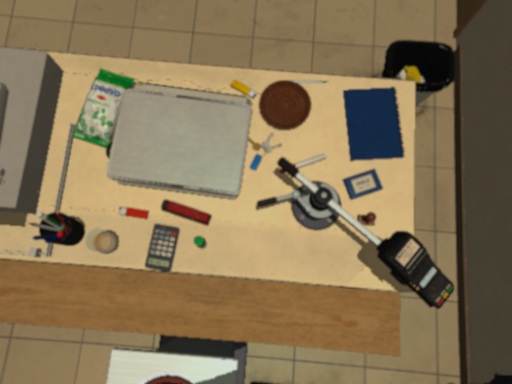

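Run:
```python
from h import *
from scipy.optimize import least_squares
obs=[]
for c in ("scene","top"):
    bot.snapshot(c)
    for n in ("push_end","lever_grip","lever_pivot","mount"):
        for q in bot.tip_of(n,c)[:1]: obs.append((c,n,np.array(q["uv"]),q["confidence"]))
def pts(p):
    ax,ay,th,a,b=p; A=np.array([ax,ay])
    u=lambda t:np.array([np.cos(t),np.sin(t)])
    L=A+64*u(a)
    return {"push_end":[*(A-112*u(th)),117],"lever_pivot":[*L,79],"lever_grip":[*(L+76*u(b)),79],"mount":[*A,0]}
def res(p):
    P=pts(p); return np.concatenate([(proj(c,P[n])[0]-uv)*w/(2 if c=="top" else 2) for c,n,uv,w in obs])
s=least_squares(res,[560,-335,-2.18,1.4,2.0],loss="soft_l1")
print(s.x.round(3),s.cost,"mount yaw",s.x[2]+2.2)
for (c,n,uv,w),r in zip(obs,res(s.x).reshape(-1,2)): print(c,n,uv.round(1),(r*2/w).round(1))
for k,v in pts(s.x).items(): print(k,np.round(v,1))
p,d=bot.snapshot("top"); 
im=cv2.resize(p[135:325,235:475],None,fx=3.3,fy=3.1,interpolation=cv2.INTER_CUBIC)
for n,v in pts(s.x).items():
    u=proj("top",v)[0]; cv2.circle(im,(int((u[0]-235+.5)*3.3),int((u[1]-135+.5)*3.1)),3,(0,255,0),-1)
cv2.imwrite("pics/crop1.png",im)
```

```text
[ 562.149 -335.897   -2.149    1.474    1.935] 2.5362108036885678 mount yaw 0.051091922132041834
scene push_end [253.3 163.5] [ 1.4 -1.9]
scene lever_grip [274.9 192.5] [-0.5  1.7]
scene lever_pivot [279.9 173.7] [-1.5 -0.8]
scene mount [292.  176.8] [-2.7  2.9]
top push_end [289.2 168.5] [-3.  -0.9]
top lever_grip [265.8 201.3] [1.1 0. ]
top lever_pivot [295.8 191.8] [-0.4  1.4]
top mount [312.  202.5] [3.8 1.1]
push_end [ 623.4 -242.1  117. ]
lever_pivot [ 568.4 -272.2   79. ]
lever_grip [ 541.3 -201.2   79. ]
mount [ 562.1 -335.9    0. ]
```

View pics/crop1.png

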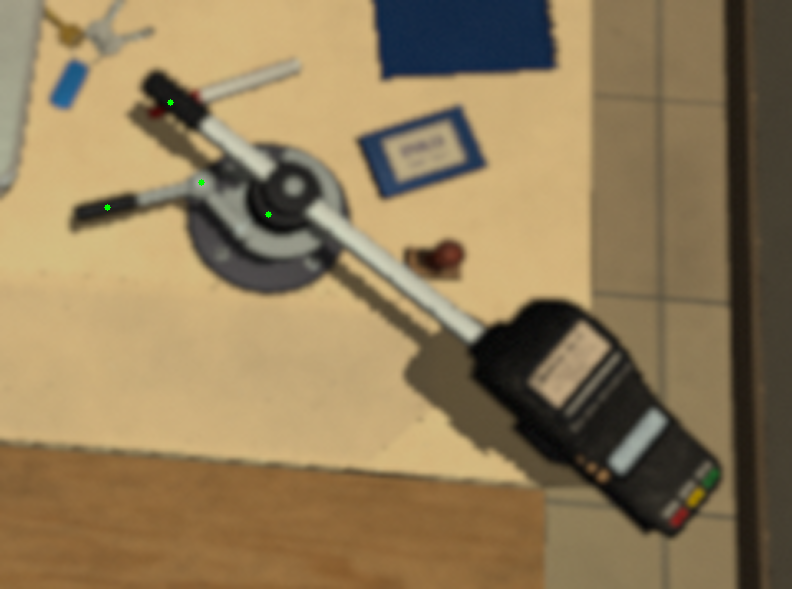

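Run:
```python
from h import *
d=np.load("top_d.npy")
for n,x,y in (("hub",293,187),("sleeve_tip",153,82),("sleeve_in",199,122),("bar_in",255,165),("bar_out1",345,225),("bar_out2",470,328),("pin",203,183),("hnd_tip",75,216),("hnd_in",133,203),("rod",160,195),("flangeL",187,220),("flangeR",349,215),("flangeB",267,293)):
    u=np.array([x/3.3-.5+235,y/3.1-.5+135]); i=np.round(u).astype(int)
    z=np.median(d[i[1]-1:i[1]+2,i[0]-1:i[0]+2]); o,r=ray("top",u); m=bot.camera_model("top"); 
    print(n,u.round(1),(o+r*d[i[1],i[0]]).round(1),(o+r*z).round(1), atz("top",u,{"h":130,"s":129,"b":126,"p":90,"r":88,"f":12}[n[0]] if n[1]!="n" else 88).round(1))
```

```text
hub [323.3 194.8] [ 557.  -335.   135.8] [ 556.6 -334.7  137.4] [ 558.3 -335.8  130. ]
sleeve_tip [280.9 161. ] [ 634.9 -226.9  131.9] [ 635.6 -227.   129.6] [ 635.8 -227.1  129. ]
sleeve_in [294.8 173.9] [ 605.4 -263.5  129.8] [ 605.5 -263.5  129.3] [ 605.6 -263.6  129. ]
bar_in [311.8 187.7] [ 574.5 -307.3  127.1] [ 574.6 -307.4  126.7] [ 574.7 -307.5  126. ]
bar_out1 [339.  207.1] [ 531.9 -375.9  126.1] [ 531.8 -375.7  127. ] [ 532.  -375.9  126. ]
bar_out2 [376.9 240.3] [ 459.5 -469.5  122.3] [ 458.9 -468.4  126.3] [ 459.  -468.5  126. ]
pin [296.  193.5] [ 565.4 -272.9   88.9] [ 565.9 -273.1   86.7] [ 565.2 -272.8   90. ]
hnd_tip [257.2 204.2] [ 530.9 -177.1   83.6] [ 530.9 -177.1   83.6] [ 530.1 -177.2   88. ]
hnd_in [274.8 200. ] [ 543.6 -220.4   92.6] [ 544.5 -220.6   87.9] [ 544.5 -220.6   88. ]
rod [283.  197.4] [ 554.3 -241.1   81.6] [ 554.  -241.    82.7] [ 552.9 -240.8   88. ]
flangeL [291.2 205.5] [ 551.1 -269.1    1.5] [ 551. -269.    2.] [ 549.  -268.3   12. ]
flangeR [340.3 203.9] [ 564.6 -400.1   11.1] [ 564.6 -400.1   10.9] [ 564.4 -399.9   12. ]
flangeB [315.4 229. ] [ 490.6 -336.6   12.1] [ 491.  -337.     9.6] [ 490.6 -336.7   12. ]
```

Emit:
send_rows(
  moves=[
    {"tz": 60, "jaw": 1},
    {"tz": 115, "jaw": 1},
    {"tz": 150, "jaw": 1},
    {"tx": -20, "ty": 50, "tz": 150, "jaw": 1},
    {"tx": 0, "ty": 105, "tz": 150, "jaw": 1},
    {"tx": 35, "ty": 155, "tz": 150, "jaw": 1},
    {"tx": 75, "ty": 200, "tz": 150, "jaw": 1},
    {"tx": 115, "ty": 245, "tz": 150, "jaw": 1},
    {"tx": 155, "ty": 285, "tz": 150, "jaw": 1},
    {"tx": 195, "ty": 325, "tz": 150, "jaw": 1},
  ],
)

```text
validation failed for argument at $.mo...
```

Emit:
send_rows(
  moves=[
    {"tx": 0, "ty": 0, "tz": 60, "turn": 0, "jaw": 1},
    {"tx": 0, "ty": 0, "tz": 115, "turn": 0, "jaw": 1},
    {"tx": 0, "ty": 0, "tz": 150, "turn": 0, "jaw": 1},
    {"tx": -20, "ty": 50, "tz": 150, "turn": 0, "jaw": 1},
    {"tx": 0, "ty": 105, "tz": 150, "turn": 0, "jaw": 1},
    {"tx": 35, "ty": 155, "tz": 150, "turn": 0, "jaw": 1},
    {"tx": 75, "ty": 200, "tz": 150, "turn": 0, "jaw": 1},
    {"tx": 115, "ty": 245, "tz": 150, "turn": 0, "jaw": 1},
    {"tx": 155, "ty": 285, "tz": 150, "turn": 0, "jaw": 1},
    {"tx": 195, "ty": 325, "tz": 150, "turn": 0, "jaw": 1},
  ],
  squeeze=20,
)

```text
time: 2.4
position: [379.3, -297.2, 381.8]
tool_rot: [0.99, 0.142, 0.0, 0.0]
wrist_force: [0.8, -0.4, 0.7]
width: 0.0
grasp_force: 0.0
```

Now to (495, -217), then down to z 70 beside the handle's near flank.

Emit:
send_rows(
  moves=[
    {"tx": 40, "ty": 30, "tz": -20, "turn": 0, "jaw": 1},
    {"tx": 80, "ty": 55, "tz": -50, "turn": 0, "jaw": 1},
    {"tx": 116, "ty": 80, "tz": -90, "turn": 0, "jaw": 1},
    {"tx": 116, "ty": 80, "tz": -145, "turn": 0, "jaw": 1},
    {"tx": 116, "ty": 80, "tz": -200, "turn": 0, "jaw": 1},
    {"tx": 116, "ty": 80, "tz": -250, "turn": 0, "jaw": 1},
    {"tx": 116, "ty": 80, "tz": -290, "turn": 0, "jaw": 1},
    {"tx": 116, "ty": 80, "tz": -311, "turn": 0, "jaw": 1},
    {"tx": 116, "ty": 80, "tz": -311, "turn": 0, "jaw": 1},
  ],
)

```text
time: 3.52
position: [493.3, -218.2, 68.9]
tool_rot: [0.99, 0.142, -0.002, -0.001]
wrist_force: [0.3, -1.2, 0.4]
width: 0.003
grasp_force: 0.0
```

Run:
```python
from h import *
s=bot.read_state(); print(s["position"],s["wrist_force"])
p,d=bot.snapshot("top"); cv2.imwrite("pics/c2.png",cv2.resize(p[130:280,190:390],None,fx=4,fy=4,interpolation=cv2.INTER_CUBIC))
```

```text
[ 493.26233355 -218.23303135   68.89642967] [ 0.25845221 -1.22013193  0.35537772]
```

View pics/c2.png

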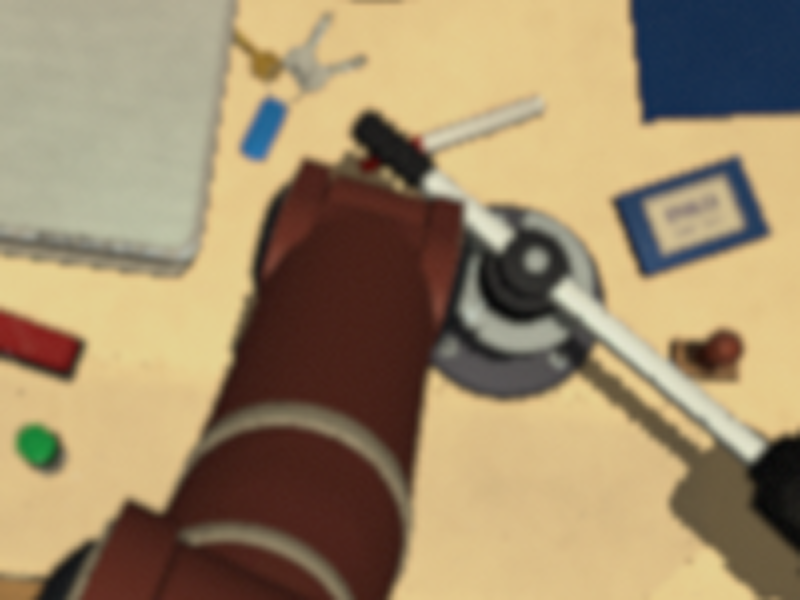

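Emit:
send_rows(
  moves=[
    {"tx": 15, "ty": 6, "tz": 0, "turn": 0, "jaw": 1},
    {"tx": 27, "ty": 10, "tz": 0, "turn": 0, "jaw": 1},
    {"tx": 36, "ty": 14, "tz": 0, "turn": 0, "jaw": 1},
    {"tx": 45, "ty": 18, "tz": 0, "turn": 0, "jaw": 1},
    {"tx": 53, "ty": 21, "tz": 0, "turn": 0, "jaw": 1},
    {"tx": 60, "ty": 22, "tz": 0, "turn": 0, "jaw": 1},
    {"tx": 66, "ty": 23, "tz": 0, "turn": 0, "jaw": 1},
    {"tx": 66, "ty": 23, "tz": 0, "turn": 0, "jaw": 1},
  ],
)

```text
time: 4.58
position: [559.2, -195.7, 69.9]
tool_rot: [0.99, 0.142, -0.001, -0.0]
wrist_force: [-4.2, -1.7, 0.9]
width: 0.003
grasp_force: 1.7
```

Emit:
send_rows(
  moves=[
    {"tx": 2, "ty": 0, "tz": 0, "turn": 0, "jaw": 1},
    {"tx": 3, "ty": 0, "tz": 0, "turn": 0, "jaw": 1},
    {"tx": 3, "ty": 0, "tz": 0, "turn": 0, "jaw": 1},
  ],
)

```text
time: 4.95
position: [559.5, -195.7, 69.8]
tool_rot: [0.99, 0.142, -0.004, -0.001]
wrist_force: [-8.5, -0.9, 4.4]
width: 0.004
grasp_force: 3.9
```

Emit:
send_rows(
  moves=[
    {"tx": -30, "ty": 0, "tz": 0, "turn": 0, "jaw": 1},
    {"tx": -35, "ty": 0, "tz": 40, "turn": 0, "jaw": 1},
    {"tx": -35, "ty": 0, "tz": 95, "turn": -10, "jaw": 1},
    {"tx": -35, "ty": 0, "tz": 150, "turn": -20, "jaw": 1},
    {"tx": 10, "ty": -15, "tz": 150, "turn": -30, "jaw": 1},
    {"tx": 60, "ty": -45, "tz": 150, "turn": -40, "jaw": 1},
    {"tx": 106, "ty": -83, "tz": 150, "turn": -50, "jaw": 1},
    {"tx": 106, "ty": -83, "tz": 100, "turn": -52, "jaw": 1},
    {"tx": 106, "ty": -83, "tz": 100, "turn": -52, "jaw": 1},
  ],
)

```text
time: 6.08
position: [667.6, -276.4, 165.1]
tool_rot: [0.952, -0.305, -0.005, -0.001]
wrist_force: [-1.0, 0.9, 0.1]
width: -0.001
grasp_force: 0.0
```

Run:
```python
from h import *
s=bot.read_state(); print(s["position"],s["q"].round(2),s["tool_rot"].round(3))
p,d=bot.snapshot("scene"); cv2.imwrite("pics/s3.png",cv2.resize(p[70:220,200:420],None,fx=3.6,fy=3.6,interpolation=cv2.INTER_CUBIC))
for n,z in (("lever_grip",79),("push_end",117)):
    for q in bot.tip_of(n,"scene")[:2]: print(n,q,atz("scene",q["uv"],z))
```

```text
[ 667.63208869 -276.39827957  165.07877548] [ 0.34  0.8   0.06  1.25 -0.05  1.11 -1.79] [ 0.952 -0.305 -0.005 -0.001]
lever_grip {'uv': [260.8, 188.0], 'confidence': 0.62} [ 580.73844138 -201.61117203   79.        ]
push_end {'uv': [255.1, 164.6], 'confidence': 0.58} [ 616.70231785 -233.11710713  117.        ]
```

View pics/s3.png

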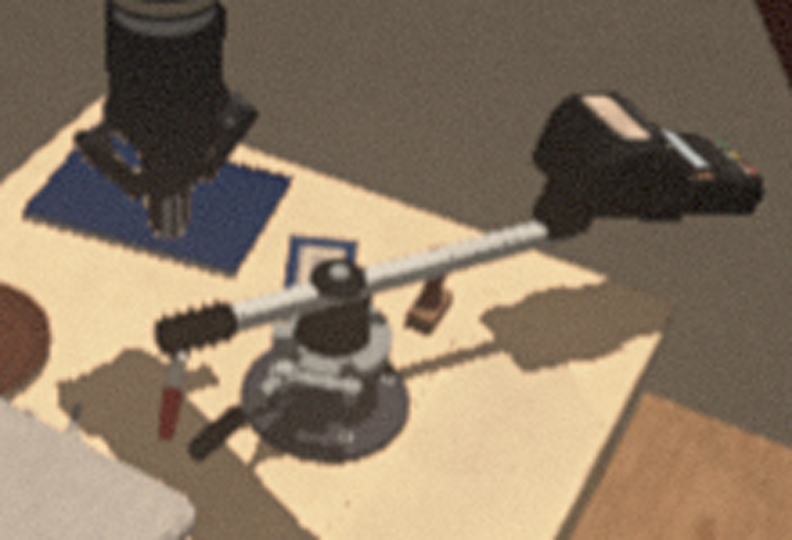

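Run:
```python
import numpy as np
A=np.array([557.5,-335]);c=np.array([669.3,-278.6]);u=lambda t:np.array([np.cos(t),np.sin(t)])
for f in [-.15,0,.13,.26,.4,.55,.7,.85,1,1.15,1.3,1.45,1.6,1.75,1.85,1.95,2.05,2.1,2.15,2.2]:
    p=np.radians(53.8)+f; P=A+112*u(p)+22*u(p-np.pi/2); print(f,(P-c).round(),round(np.degrees(f)),P.round())
```

```text
-0.15 [-17.   8.] -9 [ 652. -271.]
0 [-28.  21.] 0 [ 641. -258.]
0.13 [-39.  31.] 7 [ 631. -247.]
0.26 [-51.  40.] 15 [ 619. -239.]
0.4 [-65.  48.] 23 [ 605. -231.]
0.55 [-81.  53.] 32 [ 589. -225.]
0.7 [-97.  57.] 40 [ 572. -222.]
0.85 [-115.   58.] 49 [ 555. -221.]
1 [-132.   56.] 57 [ 538. -223.]
1.15 [-148.   52.] 66 [ 521. -227.]
1.3 [-164.   45.] 74 [ 505. -233.]
1.45 [-179.   36.] 83 [ 491. -242.]
1.6 [-192.   25.] 92 [ 478. -253.]
1.75 [-203.   12.] 100 [ 466. -266.]
1.85 [-209.    3.] 106 [ 460. -276.]
1.95 [-215.   -7.] 112 [ 455. -286.]
2.05 [-219.  -18.] 117 [ 450. -296.]
2.1 [-221.  -23.] 120 [ 448. -302.]
2.15 [-222.  -29.] 123 [ 447. -307.]
2.2 [-224.  -34.] 126 [ 446. -313.]
```

Emit:
send_rows(
  moves=[
    {"tx": 0, "ty": 0, "tz": -45, "turn": 0, "jaw": 1},
    {"tx": 0, "ty": 0, "tz": -67, "turn": 0, "jaw": 1},
    {"tx": -10, "ty": 5, "tz": -67, "turn": -4, "jaw": 1},
    {"tx": -20, "ty": 12, "tz": -67, "turn": -4, "jaw": 1},
    {"tx": -28, "ty": 21, "tz": -67, "turn": 0, "jaw": 1},
    {"tx": -39, "ty": 31, "tz": -67, "turn": 7, "jaw": 1},
    {"tx": -51, "ty": 40, "tz": -67, "turn": 15, "jaw": 1},
    {"tx": -65, "ty": 48, "tz": -67, "turn": 23, "jaw": 1},
  ],
)

```text
time: 7.22
position: [607.4, -231.6, 106.9]
tool_rot: [0.994, -0.107, 0.005, 0.001]
wrist_force: [1.8, -2.9, -1.7]
width: -0.0
grasp_force: 1.4
```

Emit:
send_rows(
  moves=[
    {"tx": -16, "ty": 5, "tz": 0, "turn": 9, "jaw": 1},
    {"tx": -32, "ty": 9, "tz": 0, "turn": 17, "jaw": 1},
    {"tx": -50, "ty": 10, "tz": 0, "turn": 26, "jaw": 1},
    {"tx": -67, "ty": 8, "tz": 0, "turn": 34, "jaw": 1},
    {"tx": -83, "ty": 4, "tz": 0, "turn": 43, "jaw": 1},
    {"tx": -99, "ty": -3, "tz": 0, "turn": 51, "jaw": 1},
    {"tx": -114, "ty": -12, "tz": 0, "turn": 60, "jaw": 1},
    {"tx": -127, "ty": -23, "tz": 0, "turn": 69, "jaw": 1},
  ],
)

```text
time: 8.22
position: [479.8, -252.3, 106.7]
tool_rot: [0.88, 0.476, 0.003, 0.002]
wrist_force: [0.4, 3.5, 1.8]
width: -0.002
grasp_force: 1.5
```

Run:
```python
from h import *
s=bot.read_state(); print(s["position"],s["q"].round(2),s["wrist_force"])
p,d=bot.snapshot("scene"); cv2.imwrite("pics/s4.png",cv2.resize(p[70:220,180:400],None,fx=3.6,fy=3.6,interpolation=cv2.INTER_CUBIC))
```

```text
[ 479.79570934 -252.33395255  106.67418224] [ 0.71  0.64 -0.41  1.87  0.37  0.7  -0.5 ] [0.3791667  3.45092664 1.7879805 ]
```

View pics/s4.png

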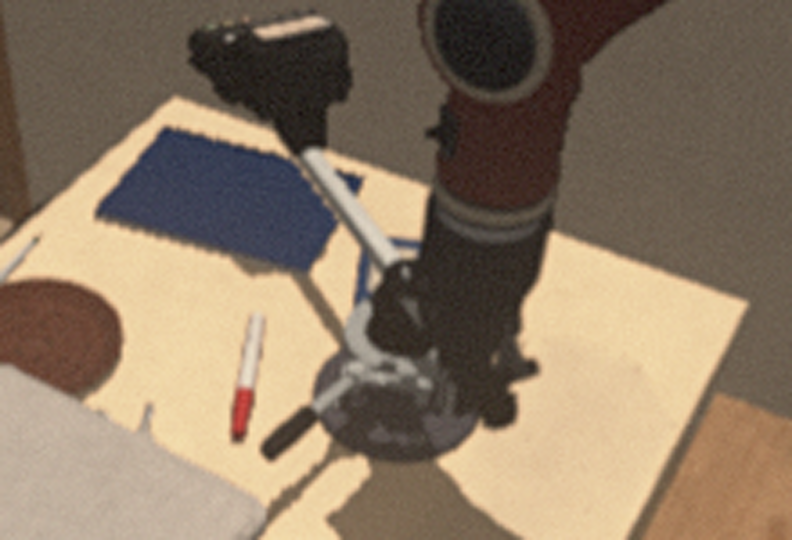

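Emit:
send_rows(
  moves=[
    {"tx": -11, "ty": -13, "tz": 0, "turn": 8, "jaw": 1},
    {"tx": -17, "ty": -22, "tz": 0, "turn": 14, "jaw": 1},
    {"tx": -23, "ty": -32, "tz": 0, "turn": 20, "jaw": 1},
    {"tx": -27, "ty": -43, "tz": 0, "turn": 25, "jaw": 1},
    {"tx": -29, "ty": -48, "tz": 0, "turn": 28, "jaw": 1},
    {"tx": -30, "ty": -54, "tz": 0, "turn": 31, "jaw": 1},
    {"tx": -31, "ty": -58, "tz": 0, "turn": 34, "jaw": 1},
    {"tx": -31, "ty": -58, "tz": 0, "turn": 34, "jaw": 1},
    {"tx": -31, "ty": -58, "tz": 0, "turn": 34, "jaw": 1},
  ],
)

```text
time: 9.4
position: [447.0, -312.1, 104.3]
tool_rot: [0.705, 0.709, -0.0, 0.001]
wrist_force: [-0.5, 0.3, -0.9]
width: 0.002
grasp_force: 0.0
```

Emit:
send_rows(
  moves=[
    {"tx": -1, "ty": 20, "tz": 0, "turn": 0, "jaw": 1},
    {"tx": -1, "ty": 40, "tz": 20, "turn": 0, "jaw": 1},
    {"tx": -1, "ty": 70, "tz": 70, "turn": 0, "jaw": 1},
    {"tx": -1, "ty": 120, "tz": 90, "turn": 0, "jaw": 1},
    {"tx": -1, "ty": 170, "tz": 100, "turn": 0, "jaw": 1},
    {"tx": -1, "ty": 220, "tz": 100, "turn": 0, "jaw": 1},
  ],
)

```text
time: 10.15
position: [445.2, -88.5, 204.4]
tool_rot: [0.704, 0.71, 0.001, 0.001]
wrist_force: [0.2, 0.0, -0.3]
width: 0.001
grasp_force: 0.0
```

Run:
```python
from h import *
s=bot.read_state(); print(s["position"],s["q"].round(2),s["wrist_force"])
for c in ("scene","top"):
    p,d=bot.snapshot(c); np.save(c+"_d2.npy",d); 
    if c=="top": cv2.imwrite("pics/t5.png",cv2.resize(p[60:260,200:420],None,fx=3,fy=3,interpolation=cv2.INTER_CUBIC))
    for n,z in (("lever_grip",79),("push_end",117)):
        for q in bot.tip_of(n,c)[:1]: print(c,n,q,atz(c,q["uv"],z))
```

```text
[445.17832488 -88.49718331 204.37380625] [ 0.66  0.42 -0.7   1.99  0.36  0.85 -0.24] [ 0.18225972  0.01442914 -0.29209198]
scene lever_grip {'uv': [261.0, 191.0], 'confidence': 0.7} [ 575.15101322 -193.03829271   79.        ]
scene push_end {'uv': [332.6, 165.8], 'confidence': 0.79} [ 446.46209048 -331.975894    117.        ]
top lever_grip {'uv': [266.7, 184.9], 'confidence': 0.7} [ 584.14293541 -197.30838323   79.        ]
top push_end {'uv': [320.6, 243.6], 'confidence': 0.83} [ 440.84786034 -336.87358727  117.        ]
```

View pics/t5.png

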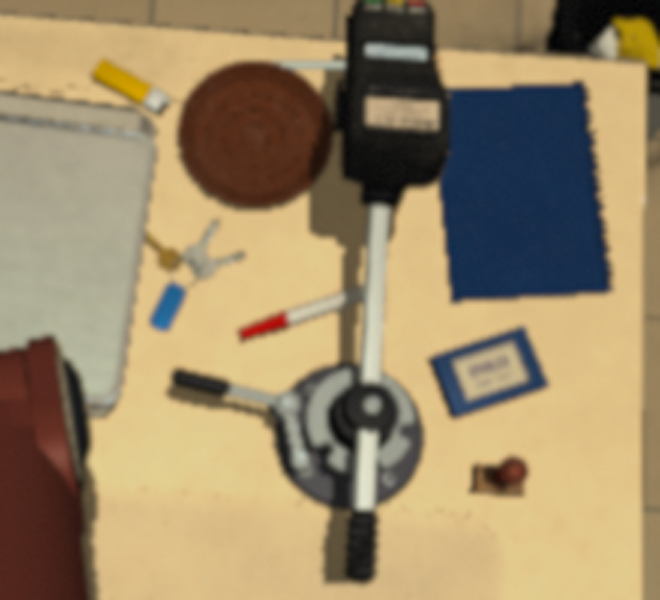

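Run:
```python
from h import *
P=[]
for x,y,z in ((360,545,129),(366,480,126),(372,340,126),(379,210,126)):
    P.append(atz("top",((x+.5)/3-.5+200,(y+.5)/3-.5+60),z)); print(P[-1].round(1))
for a,b in ((0,3),(1,3)): print(np.arctan2(*(P[b]-P[a])[[1,0]]))
```

```text
[ 444.6 -332.7  129. ]
[ 497.6 -335.4  126. ]
[ 614.5 -334.7  126. ]
[ 728.2 -335.1  126. ]
-0.00847657176440567
0.0014367988219991011
```

Emit:
send_rows(
  moves=[
    {"tx": 40, "ty": 0, "tz": 0, "turn": -10, "jaw": 1},
    {"tx": 90, "ty": 0, "tz": 0, "turn": -20, "jaw": 1},
    {"tx": 140, "ty": -10, "tz": 0, "turn": -30, "jaw": 1},
    {"tx": 177, "ty": -35, "tz": 0, "turn": -40, "jaw": 1},
    {"tx": 180, "ty": -75, "tz": 0, "turn": -50, "jaw": 1},
    {"tx": 180, "ty": -112, "tz": 0, "turn": -60, "jaw": 1},
    {"tx": 180, "ty": -112, "tz": -40, "turn": -70, "jaw": 1},
    {"tx": 180, "ty": -112, "tz": -90, "turn": -80, "jaw": 1},
    {"tx": 180, "ty": -112, "tz": -134, "turn": -80, "jaw": 1},
    {"tx": 180, "ty": -112, "tz": -134, "turn": -80, "jaw": 1},
  ],
)

```text
time: 11.7
position: [621.4, -204.5, 64.8]
tool_rot: [0.996, 0.089, -0.005, -0.001]
wrist_force: [-0.1, -0.2, -0.4]
width: -0.003
grasp_force: 0.0
```

Emit:
send_rows(
  moves=[
    {"tx": -14, "ty": 3, "tz": 3, "turn": 0, "jaw": 1},
    {"tx": -26, "ty": 5, "tz": 3, "turn": 2, "jaw": 1},
    {"tx": -34, "ty": 7, "tz": 3, "turn": 4, "jaw": 1},
    {"tx": -42, "ty": 8, "tz": 3, "turn": 6, "jaw": 1},
    {"tx": -50, "ty": 9, "tz": 3, "turn": 8, "jaw": 1},
    {"tx": -57, "ty": 9, "tz": 3, "turn": 10, "jaw": 1},
    {"tx": -63, "ty": 8, "tz": 3, "turn": 10, "jaw": 1},
    {"tx": -66, "ty": 7, "tz": 3, "turn": 10, "jaw": 1},
    {"tx": -66, "ty": 7, "tz": 3, "turn": 10, "jaw": 1},
  ],
)

```text
time: 12.82
position: [558.4, -196.5, 72.0]
tool_rot: [0.984, 0.177, -0.001, -0.0]
wrist_force: [1.1, 0.3, 1.6]
width: -0.002
grasp_force: 0.2
```

Light force; push on until it seats.

Emit:
send_rows(
  moves=[
    {"tx": -2, "ty": -1, "tz": 0, "turn": 0, "jaw": 1},
    {"tx": -4, "ty": -1, "tz": 0, "turn": 0, "jaw": 1},
    {"tx": -6, "ty": -2, "tz": 0, "turn": 0, "jaw": 1},
    {"tx": -6, "ty": -2, "tz": 0, "turn": 0, "jaw": 1},
    {"tx": -6, "ty": -2, "tz": 0, "turn": 0, "jaw": 1},
  ],
)

```text
time: 13.45
position: [557.6, -196.7, 72.3]
tool_rot: [0.984, 0.178, 0.005, -0.0]
wrist_force: [8.5, 2.7, -6.8]
width: 0.001
grasp_force: 4.3
```

Emit:
send_rows(
  moves=[
    {"tx": 20, "ty": 2, "tz": 0, "turn": 0, "jaw": 1},
    {"tx": 50, "ty": 10, "tz": 10, "turn": 0, "jaw": 1},
    {"tx": 60, "ty": 20, "tz": 60, "turn": 0, "jaw": 1},
    {"tx": 60, "ty": 50, "tz": 110, "turn": 0, "jaw": 1},
    {"tx": 30, "ty": 90, "tz": 150, "turn": 0, "jaw": 1},
    {"tx": -20, "ty": 120, "tz": 150, "turn": 0, "jaw": 1},
    {"tx": -70, "ty": 145, "tz": 150, "turn": 0, "jaw": 1},
    {"tx": -110, "ty": 180, "tz": 150, "turn": 0, "jaw": 1},
    {"tx": -110, "ty": 180, "tz": 150, "turn": 0, "jaw": 1},
  ],
)

```text
time: 14.58
position: [438.7, -16.7, 222.1]
tool_rot: [0.984, 0.179, -0.003, 0.0]
wrist_force: [0.6, 0.3, -0.0]
width: 0.003
grasp_force: 0.0
```

Run:
```python
from h import *
s=bot.read_state(); print(s["position"],s["wrist_force"])
for c in ("scene","top"):
    p,d=bot.snapshot(c)
    if c=="top": cv2.imwrite("pics/t6.png",cv2.resize(p[60:260,200:420],None,fx=3,fy=3,interpolation=cv2.INTER_CUBIC))
    for n,z in (("lever_grip",79),("push_end",117)):
        for q in bot.tip_of(n,c)[:1]: print(c,n,q,atz(c,q["uv"],z))
```

```text
[438.73703739 -16.73261473 222.13589429] [ 0.58983488  0.34051049 -0.02211283]
scene push_end {'uv': [331.2, 166.2], 'confidence': 0.83} [ 448.94331145 -328.74614908  117.        ]
top lever_grip {'uv': [265.8, 202.6], 'confidence': 0.87} [ 537.71835381 -198.53522022   79.        ]
top push_end {'uv': [320.4, 238.5], 'confidence': 0.91} [ 453.05635774 -335.8183963   117.        ]
```

View pics/t6.png

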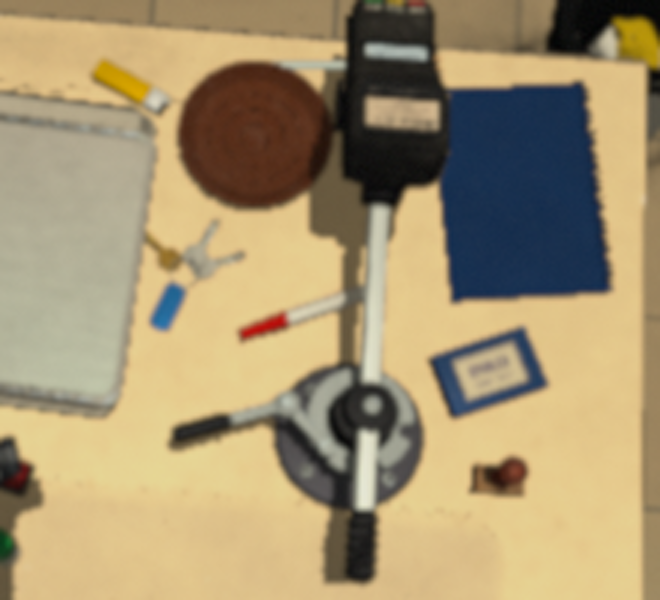

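The top view shows the lever handle's tip at about (173, 438) in the crop, which matches its starting locked position. The arm is straight along the mount's x axis and the robot is clear.

```bash
python3 -c "
from workcell import bot
print(bot.sign_off())"
```

```text
the job is handed in; nothing more can be done
None
```

The lever was pushed open, the arm swung round to the customer-side notch, and the lever pushed home. The last picture shows it locked there with the robot clear, and the job is handed in; no verdict was returned.

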